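# Load the last custard cup and latch the carrier gate

### The arm

A 6-joint arm with a two-finger parallel gripper is mounted at the origin on a cart in front of the work surface, level with it; the furniture and walls round the work are solid. World frame = base frame: x ahead of the robot, y to its left, z up, the work surface at z = 0. Lengths are in m, angles in rad, forces in N, time in s.
With the tool pointing down it reaches from about 0.35 to 0.775 m from the base axis. Payload 5.5 kg.
Tool frame: the origin (TCP) lies at the very end of the fingers, on their centre line; the grasp point (between the pads) lies 19 mm behind it; z points along the fingers, y is the line along which they close (so a half turn about z gives the same grasp; the last joint's range is limited). The gripper opens to 85 mm and grips with 20 to 120 N. Pads are 22 mm wide; open, the fingers measure 114 mm over their backs; the gripper's body (76 mm by 85 mm) begins 54 mm behind the grasp point. The pads swing forward as they close: fully open they stand 13 mm farther back than shut.
Start: joints at [1.094, 0.313, 0.046, 1.304, 0, 1.431], TCP at [0.19, 0.543, 0.201] pointing down, gripper open.
Joint ranges: [-2.76, 2.76], [-0.86, 1.69], [-1.03, 1.26], [-2.2, 2.34], [-1.47, 1.5], [-3.14, 3.14]. Speed limits (rad/s): [2.57, 2.57, 3.14, 3.14, 3.14, 3.14].

### API

Orientations are given as a unit quaternion [w, x, y, z].
In Python, from workcell import env gives the robot as it stands. The module is installed in compiled form; this text tells all that it offers.
- The arm moves only by the tool jog_arm, never from a script. Its arguments are lists of equal length, an entry for each row: "gripper": the opening, from 0 (shut) to 1 (fully open); "offset": the shift along the world's x, y, z in cm, a list of three; "twist": the turn about the world's z in degrees. In form: {"gripper": [gripper, ...], "offset": [[dx, dy, dz], ...], "twist": [twist, ...]}. A call has exactly 8 rows; each row is the pose to reach, as a shift and turn from the pose commanded when the call began; what a row does not reach only later rows make up. A row lasts 1/8 s, in which the tool goes at most 62.5 mm and 10.7 degrees, less where a joint would pass 70% of its speed; a pose out of reach is approached as far as the arm can. A call with a gripper value outside its range is refused whole. The fingers move at their own pace and stop on an object; "squeeze" is the grip in N (left out, the last holds). Time passes only in rows, so rows that repeat a pose let the fingers close, or fill a call up. It gives the time, the measured TCP pose, the force, the opening and the grip force at its end, in the units of the state.
- env.get_state(): the state, without advancing time (a new reading comes with each control period).
- env.read_camera(name): name is "side" or "top" or "wrist"; returns a dict with "image" (420x560x3 uint8, red, green, blue), "z_map" (420x560 float32, m along the optical axis (not along the pixel's ray), 0 where there is no reading), "fovy" (degrees; the focal length in pixels is half the picture's height over the tangent of half this angle, whatever the lens; pixels are square), "cx", "cy" (the principal point, pixels), "cam_to_world" (4x4, takes a point from camera to world coordinates). Camera axes: x right, y up, looking along -z (the intrinsics and any distortion apply to the point x, -y, -z); pixel columns grow to the right and rows downward; lengths in m; the calibration is good to about 2 mm. A picture is of the moment at which its call begins.
- env.hand_in(): hands the job in; it is judged then, once.
The state is a dict: "clock": time; "joint_pos": joint angles; "qvel": joint speeds; "tau": joint torques, N m; "tcp_pos": TCP position; "orientation": TCP orientation; "wrist_force": force on the tool from outside, world axes, zero at the start; "ft_torque": the same for the moment, N m; "finger_gap": finger opening in m; "grip_force": force on a finger pad.
Only numpy, scipy, OpenCV 4.12 (cv2) and the standard library are available. Lean on these libraries where they do the work, as an engineer would, in place of code of your own. Each camera call takes 0.05 s, during which the arm holds its last target. There are 200 camera calls.

### The job

Stand the custard cup that is out on the worktop upright on the floor of the open metal cup carrier, beside the cup already there, and let go of it. Then press the carrier's blue gate shut, steadily and gently, without slamming or forcing it, until its sprung latch has snapped in behind the strike and holds the gate by itself. Leave both cups standing in the carrier and do not disturb the other things.

Things in the scene. Friction and masses are not known exactly. Their poses are not given: they have to be found in the camera images.
- cup: the custard cup to load: cream paper cup filled with yellow set custard, solid, 58 mm across the rim, 43 mm tall, narrower at the foot; origin at the centre of its underside. The only custard cup standing directly on the worktop (many more stand in trays at the back); left of the carrier, its place being swapped with the ring cutter and the stack of empty paper cups
- loaded_cup: an equal custard cup that already stands in the carrier, in its right half; origin at the centre of its underside
- carrier: open-topped aluminium cup carrier, fixed; origin at the centre of its underside, on the worktop. x points from gate to back wall, y along the gate to the left (hinge to latch). Outside 166 (x) by 214 (y) mm, walls 4 mm, tops at 62 mm; strike post at the left front corner 78 mm tall. Inner floor 8 mm above the worktop. Room inside: x -65 to 79, y -102 to 102 mm; the left half (y > 0) is empty
- gate (a joint): angle of the blue gate on the carrier's front, rad: 0 = square (nominally shut), 0.5 to 0.95 = open towards the robot, as it starts. Vertical hinge at the right front corner; slight friction, stays where it is left. Panel 6 mm thick, reaching 178 mm from the hinge, 14 to 56 mm above the worktop. When latched it rests somewhere between -0.055 and 0.06 and no longer opens
- bolt (a joint): travel of the brass latch bolt at the gate's free end, m: 0 = sprung fully out, grows to 0.009 as it is pressed in. While the gate shuts, its bevel meets the strike about 9 mm (at the free end) before the snap, rides in up to about 4 mm, and springs back to 0 behind the strike: the snap. Pressed 130 mm from the hinge this takes about 10 N, at most 12
- gate_hinge (a point): point on the gate's hinge axis, 35 mm above the worktop; its axes turn with the gate: y points from the hinge along the gate to its free end, x to the gate's inner side (closing direction), z up
- gate_push (a point): point on the outer face of the gate, 130 mm from the hinge (48 mm from the free end), 35 mm above the worktop: a good place to press. Axes as gate_hinge; press along +x
- cutter: bystander: steel ring cutter, 55 mm across, 31 mm tall; origin at the centre of its underside
- sleeve: bystander: stack of empty cream paper cups, 60 mm across, 86 mm tall; origin at the centre of its underside
- timer: bystander: white kitchen timer, 68 mm across, 56 mm tall, near the front edge; origin at the centre of its underside
- latch_case (a point): centre of the top of the black latch case on the gate near its free end, 74 mm above the worktop, flush with the gate's outer face. Its strike post is set in slotted screws, unmeasured, up to 9 mm nearer or farther than nominal, so the gate angle at the snap is -0.055 to 0.055. A hard stop follows 1.5 mm past the snap. Over 18 N on the gate is forcing, over 1.5 rad/s slamming
- bumper (a joint): squeeze of the black rubber bumper on the strike post, m: 0 = free. The gate's inner face meets it about 5 mm before the snap; it pushes back with 1 N per mm. While the gate is latched it stays squeezed by about 4.5 mm and keeps the gate tight; if the gate is let go unlatched it returns to 0
Not all that is in view belongs to the job. What is shaped like the cup but purple is not meant. What is shaped like the loaded_cup but green is not meant.

How it is judged:
On the way, in this order (a step that is already met when the one before it is completed fails the run):
1. the cup stands upright on the carrier's floor, released, with the gate still open (x of cup in the frame of carrier between -0.075 and 0.08 m and y of cup in the frame of carrier between -0.1 and 0.1 m and z of cup in the frame of carrier between 0.004 and 0.013 m and angle between cup's own z axis and vertical below 0.12 rad and contact force between the fingers and cup below 0.1 N and value of joint gate above 0.15 rad), for 0.2 s.
2. the gate is shut and its bolt has snapped out behind the strike (value of joint gate below 0.08 rad and value of joint bolt below 0.001 m and value of joint bumper above 0.0025 m), for 0.2 s.
At the end, for the whole second after the job is handed in: The gate is latched: bolt sprung out to within 1 mm, gate angle under 0.08 rad and the rubber bumper held squeezed by more than 2.5 mm. Both custard cups stand upright (within 0.12 rad) and at rest on the carrier's floor, inside its walls (all of step 2 and x of cup in the frame of carrier between -0.07 and 0.08 m and y of cup in the frame of carrier between -0.1 and 0.1 m and z of each of cup, loaded_cup in the frame of carrier below 0.013 m and angle between each of cup, loaded_cup's own z axis and vertical below 0.12 rad and x of loaded_cup in the frame of carrier between -0.07 and 0.08 m and y of loaded_cup in the frame of carrier between -0.1 and 0.1 m and linear speed of each of cup, loaded_cup below 0.02 m/s); the robot touches nothing.
It fails at once if the gate is forced: more than 18 N on it from the robot (contact force between any of the fingers, the arm and gate above 18 N).
It fails at once if the gate is slammed: closing faster than 1.5 rad/s (velocity of joint gate below -1.5 rad/s).
It fails at once if a custard cup is tipped by more than 0.6 rad (angle between any of cup, loaded_cup's own z axis and vertical above 0.6 rad).
It fails at once if a bystander (ring cutter, cup stack or timer) is moved by more than 30 mm (distance of any of cutter, sleeve, timer from where it was at the start of the episode above 0.03 m).
It also fails if it takes over 70 s, if anything falls off the work surface, if the arm or the gripper's body presses on something with over 40 N, if the wrist force passes 120 N, or if a joint passes its speed limit or range.

## Working session

There is one attempt and no reset: what is moved stays moved. The work goes in short steps, Python scripts to look and compute and a tool call to move; the robot and the scene stay as the last step left them, time stands still between calls to the robot, and variables do not carry over. Pictures are saved under pics/ and viewed, at most 10 in all, crops included, and the job is handed in when it is done.

Besides the shell and the picture viewer there is one more tool, called after ">>>" as a command line: name --pt "numbers of a row" for each row, then --argument value for the rest. jog_arm: Moves the arm, as the interface text tells. Its arguments: {"type":"object","properties":{"gripper":{"type":"array"},"offset":{"type":"array"},"twist":{"type":"array"},"squeeze":{"type":"number"}},"required":["gripper","offset","twist"]}

```bash
mkdir -p pics; cat > h.py <<'E'
import numpy as np, cv2
from workcell import env
def cam(name, fn=None):
    c=env.read_camera(name); 
    np.savez(f'{name}.npz',**{k:np.array(v) for k,v in c.items()})
    if fn: cv2.imwrite(f'pics/{fn}.png',c['image'][:,:,::-1])
    return c
def load(name): return dict(np.load(f'{name}.npz',allow_pickle=True))
def cloud(c):
    z=c['z_map'];h,w=z.shape;f=h/2/np.tan(np.radians(float(c['fovy']))/2)
    u,v=np.meshgrid(np.arange(w),np.arange(h))
    p=np.stack([(u-c['cx'])/f*z,-(v-c['cy'])/f*z,-z,np.ones_like(z)],-1)
    return (p@np.array(c['cam_to_world']).T)[...,:3]
def at(c,*px):
    P=cloud(c)
    for u,v in px: print((u,v),P[v,u].round(4),c['z_map'][v,u])
E
python3 - <<'E'
from h import *
for n in('top','side'):
    c=cam(n,n+'0'); print(n,[ (k,c[k]) for k in c if k not in('image','z_map')])
s=env.get_state(); print(s)
E
```

```text
top [('fovy', 42.90493773431339), ('cx', 278.8726491335923), ('cy', 203.3654789033825), ('cam_to_world', array([[ 0.00689713,  0.98629566, -0.16484325,  0.23758753],
       [-0.99993945,  0.00821606,  0.00732059, -0.03993139],
       [ 0.00857463,  0.16478278,  0.98629261,  1.5683631 ],
       [ 0.        ,  0.        ,  0.        ,  1.        ]]))]
side [('fovy', 46.386812561126646), ('cx', 279.5630182481237), ('cy', 210.00510537240322), ('cam_to_world', array([[ 0.88424399,  0.23642841, -0.40275819,  0.02455763],
       [-0.46701417,  0.44170023, -0.76602785, -0.93705252],
       [-0.00321236,  0.86544931,  0.50098619,  0.68244257],
       [ 0.        ,  0.        ,  0.        ,  1.        ]]))]
{'clock': 0.1, 'joint_pos': array([1.09440139e+00, 3.13918998e-01, 4.50563140e-02, 1.30360543e+00,
       2.04896478e-05, 1.43121268e+00]), 'qvel': array([ 0.00029126, -0.00201492,  0.00331959,  0.00017477, -0.00028354,
        0.0016387 ]), 'tau': array([ 2.60292953e-03, -4.81724775e+01,  2.99245727e+01,  1.26670193e-02,
       -8.84684846e-05,  1.68188245e-05]), 'tcp_pos': array([0.18977622, 0.54222375, 0.19988684]), 'orientation': array([-2.63157617e-04,  1.67610713e-01,  9.85852905e-01, -7.93453245e-04]), 'wrist_force': array([-0.51689685, -0.56906145,  0.63461846]), 'ft_torque': array([-0.02323933, -0.00174122,  0.01828009]), 'grip_force': 0.0, 'finger_gap': 0.08519870499079557}
```

View pics/top0.png

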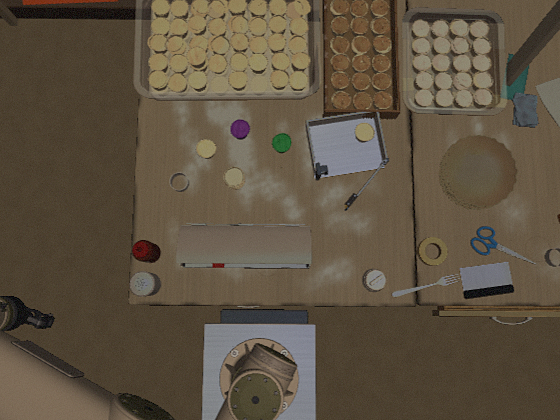

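View pics/side0.png

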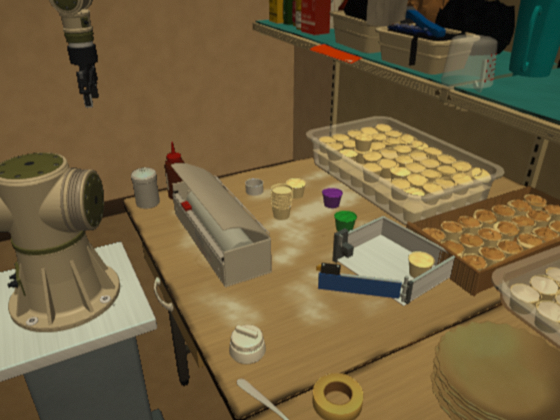

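Top view: cream candidates are (206,148) and (234,178). The purple cup is at (240,129) and the green one at (281,143). The loaded cup is at (364,132), and the ring cutter is at (179,182). In the side view, the tall stack is at (282,200) and the short yellow cup is behind it at (296,187), so I think the cup is top (206,148). I'll check this in a close crop together with the carrier, and take the heights.

```bash
python3 - <<'E'
from h import *
c=load('top'); P=cloud(c)
im=c['image'][100:220,160:400,::-1]
cv2.imwrite('pics/crop1.png',cv2.resize(im,None,fx=3.3,fy=3.3,interpolation=cv2.INTER_CUBIC))
for n,(u,v) in dict(cup=(206,148),stack=(234,178),purple=(240,129),green=(281,143),loaded=(364,132),cutter=(179,182)).items():
    Q=P[v-14:v+15,u-14:u+15].reshape(-1,3); m=Q[:,2]>Q[:,2].max()-.012
    q=Q[m]; print(n,'zmax',Q[:,2].max().round(3),'mid',((q.min(0)+q.max(0))/2).round(4),'ext',np.ptp(q,axis=0).round(3), 'floor',np.median(Q[:,2]).round(3))
at(c,(345,165),(325,125),(230,250),(375,281))
E
```

```text
cup zmax 1.568 mid [ 0.2376 -0.0399  1.5684] ext [0. 0. 0.] floor 0.004
stack zmax 1.568 mid [ 0.2376 -0.0399  1.5684] ext [0. 0. 0.] floor 0.006
purple zmax 1.568 mid [ 0.2376 -0.0399  1.5684] ext [0. 0. 0.] floor 0.004
green zmax 1.568 mid [ 0.2376 -0.0399  1.5684] ext [0. 0. 0.] floor 0.003
loaded zmax 1.568 mid [ 0.2376 -0.0399  1.5684] ext [0. 0. 0.] floor 0.014
cutter zmax 1.568 mid [ 0.2376 -0.0399  1.5684] ext [0. 0. 0.] floor 0.002
(345, 165) [ 0.617  -0.2492  0.0066] 1.6044183
(325, 125) [ 0.7394 -0.1895  0.0124] 1.6184492
(230, 250) [0.348  0.0779 0.1531] 1.4132384
(375, 281) [ 0.2718 -0.3222  0.0571] 1.4982537
```

View pics/crop1.png

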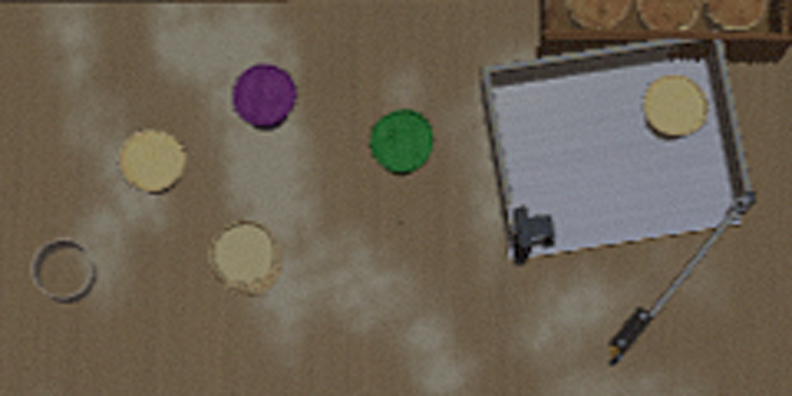

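The crop confirms it: the cup is yellow and short at crop (153,160), i.e. top (206.4,148.5). The stack, pale with its side showing, is at (245,257). Carrier top corners are at crop (486,68), (720,42), (745,200) and (515,258). The latch case is at (629,328) and the gate tip at (614,360).

```bash
cat >> h.py <<'E'
def ray(c,u,v,z):
    f=c['z_map'].shape[0]/2/np.tan(np.radians(float(c['fovy']))/2); M=np.array(c['cam_to_world'])
    d=M[:3,:3]@np.array([(u-c['cx'])/f,-(v-c['cy'])/f,-1]); return M[:3,3]+d*(z-M[2,3])/d[2]
E
python3 - <<'E'
from h import *
c=load('top')
for n,u,v,z in [('cup',153,160,.043),('stack',245,250,.086),('purple',265,95,.043),('green',402,141,.043),('cutter',64,270,.031),('loaded',675,106,.051),('BL',486,68,.062),('BR',720,42,.062),('FR',745,200,.062),('FL',513,258,.074),('case',629,328,.074),('tip',614,360,.056)]:
    print(n,ray(c,u/3.3+160,v/3.3+100,z).round(4))
P=cloud(c)
Q=P[215:275,170:320].reshape(-1,3); Q=Q[(Q[:,2]<1)&(Q[:,2]>.02)];print('box',Q.min(0),Q.max(0))
Q=P[190:270,330:400].reshape(-1,3); Q=Q[(Q[:,2]<1)&(Q[:,2]>.02)];print('gate',Q.min(0),Q.max(0))
E
```

```text
cup [0.6544 0.1631 0.043 ]
stack [0.5636 0.0761 0.086 ]
purple [0.7155 0.0645 0.043 ]
green [ 0.674  -0.0587  0.043 ]
cutter [0.5561 0.2407 0.031 ]
loaded [ 0.7063 -0.3023  0.051 ]
BL [ 0.7363 -0.1328  0.062 ]
BR [ 0.7625 -0.3418  0.062 ]
FR [ 0.6177 -0.3604  0.062 ]
FL [ 0.5612 -0.1551  0.074 ]
case [ 0.5005 -0.2548  0.074 ]
tip [ 0.4753 -0.2439  0.056 ]
box [ 0.30596435 -0.13687181  0.02057323] [0.42679955 0.22268279 0.1615442 ]
gate [ 0.30633696 -0.33053378  0.02065264] [ 0.5319802  -0.23614729  0.08300436]
```

>>> jog_arm --gripper '[1, 1, 1, 1, 1, 1, 1, 1]' --pt "5 -4 0" --pt "10.5 -8.5 0" --pt "15.5 -12.5 0" --pt "20.5 -16.5 0" --pt "25.5 -20.5 0" --pt "30 -24.5 0" --pt "35 -28.5 -1" --pt "40 -32.5 -2" --twist '[-8, -16, -24, -32, -40, -48, -56, -63.6]'

```text
clock: 1.1
tcp_pos: [0.5784, 0.2266, 0.1829]
orientation: [-0.0, 0.664, 0.748, 0.0]
wrist_force: [0.4, 0.2, -0.1]
finger_gap: 0.0855
grip_force: 0.0
```

>>> jog_arm --gripper '[1, 1, 1, 1, 1, 1, 1, 1]' --pt "4 -3.4 -1" --pt "6.5 -5.4 -2" --pt "6.5 -5.4 -4" --pt "6.5 -5.4 -5" --pt "6.5 -5.4 -5" --pt "6.5 -5.4 -5" --pt "6.5 -5.4 -5" --pt "6.5 -5.4 -5" --twist '[0, 0, 0, 0, 0, 0, 0, 0]'

```text
clock: 2.1
tcp_pos: [0.6423, 0.1745, 0.134]
orientation: [0.0, 0.662, 0.75, 0.001]
wrist_force: [1.2, -0.1, -0.2]
finger_gap: 0.0856
grip_force: 0.0
```

```bash
python3 - <<'E'
from h import *
c=cam('wrist','w1'); P=cloud(c)
Q=P.reshape(-1,3); s=env.get_state(); t=s['tcp_pos']; print(t,s['orientation'],s['clock'])
for ctr in [(.654,.163)]:
    m=(np.hypot(Q[:,0]-ctr[0],Q[:,1]-ctr[1])<.045)&(Q[:,2]>.036)&(Q[:,2]<.05)
    q=Q[m]; print(m.sum(),((q.min(0)+q.max(0))/2).round(4),np.ptp(q,axis=0).round(4),q.mean(0).round(4))
E
```

```text
[0.64223679 0.17438976 0.13387223] [3.48809936e-04 6.61829653e-01 7.49654067e-01 4.10595445e-04] 2.15
2946 [0.6567 0.1634 0.0406] [0.0569 0.0591 0.0069] [0.6568 0.1647 0.0407]
```

View pics/w1.png

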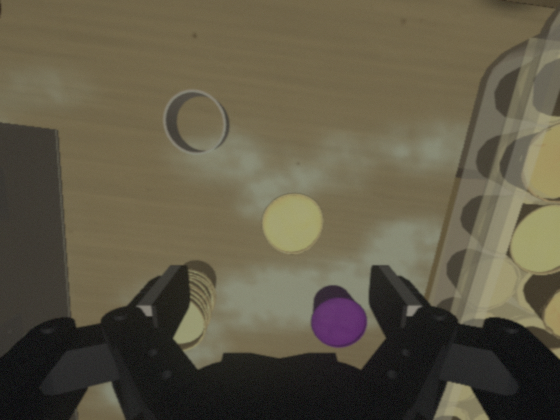

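The wrist view shows the yellow cup at (292,223) → world (0.657, 0.163). The purple cup is at (338,320), the stack at (195,305) and the cutter at (196,122). All are clear of the fingers, so I'll descend and grip.

>>> jog_arm --gripper '[1, 1, 1, 1, 1, 1, 1, 1]' --pt "1.45 -1.1 0" --pt "1.45 -1.1 -3" --pt "1.45 -1.1 -6" --pt "1.45 -1.1 -9" --pt "1.45 -1.1 -11" --pt "1.45 -1.1 -12.4" --pt "1.45 -1.1 -12.4" --pt "1.45 -1.1 -12.4" --twist '[0, 0, 0, 0, 0, 0, 0, 0]'

```text
clock: 3.15
tcp_pos: [0.6575, 0.163, 0.0102]
orientation: [0.001, 0.662, 0.749, 0.001]
wrist_force: [-1.1, -0.2, -0.8]
finger_gap: 0.0855
grip_force: 0.0
```

>>> jog_arm --gripper '[0.4, 0.4, 0.4, 0.4, 0.4, 0.4, 0.4, 0.4]' --pt "0 0 0" --pt "0 0 0" --pt "0 0 0" --pt "0 0 0" --pt "0 0 0" --pt "0 0 0" --pt "0 0 0" --pt "0 0 0" --twist '[0, 0, 0, 0, 0, 0, 0, 0]' --squeeze 30

```text
clock: 4.15
tcp_pos: [0.6571, 0.1633, 0.0097]
orientation: [0.0, 0.662, 0.75, 0.0]
wrist_force: [2.2, 0.2, 3.5]
finger_gap: 0.0343
grip_force: 2.0
```

```bash
python3 - <<'E'
from h import *
c=cam('wrist'); s=cam('side')
a=c['image'][120:420,100:500,::-1]; b=cv2.resize(s['image'][150:230,240:347,::-1],(400,300))
cv2.imwrite('pics/g1.png',np.hstack([a,b]))
Q=cloud(c).reshape(-1,3); m=(np.hypot(Q[:,0]-.657,Q[:,1]-.163)<.02)&(Q[:,2]<.1); print(m.sum(),np.percentile(Q[m],[5,50,95],axis=0).round(4))
Q=cloud(s).reshape(-1,3); m=(np.hypot(Q[:,0]-.657,Q[:,1]-.163)<.03)&(Q[:,2]<.2); print(m.sum(),np.percentile(Q[m],[5,50,95],axis=0).round(4))
s=env.get_state(); print(s['finger_gap'],s['grip_force'])
E
```

```text
5528 [[0.6399 0.148  0.0399]
 [0.6563 0.164  0.0416]
 [0.6753 0.1788 0.0786]]
755 [[6.309e-01 1.389e-01 2.000e-04]
 [6.563e-01 1.512e-01 8.370e-02]
 [6.805e-01 1.734e-01 1.501e-01]]
0.03405126351374387 2.2083095264861186
```

View pics/g1.png

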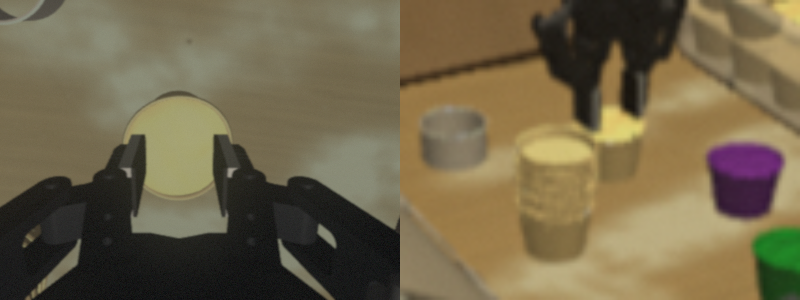

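The cup is still upright at (175,148) in the crop and between the pads, but the fingers stopped at the commanded opening with only 2 N. I'll close further so the squeeze takes hold, then lift slightly.

>>> jog_arm --gripper '[0.2, 0.2, 0.2, 0.2, 0.2, 0.2, 0.2, 0.2]' --pt "0 0 0" --pt "0 0 0" --pt "0 0 0" --pt "0 0 0" --pt "0 0 1" --pt "0 0 2" --pt "0 0 3" --pt "0 0 3" --twist '[0, 0, 0, 0, 0, 0, 0, 0]' --squeeze 30

```text
clock: 5.25
tcp_pos: [0.6573, 0.1632, 0.0404]
orientation: [0.001, 0.662, 0.75, 0.001]
wrist_force: [-0.2, -0.3, -0.3]
finger_gap: 0.0169
grip_force: 0.0
```

```bash
python3 - <<'E'
from h import *
c=cam('wrist'); s=cam('side')
a=c['image'][120:420,100:500,::-1]; b=cv2.resize(s['image'][150:230,240:347,::-1],(400,300))
cv2.imwrite('pics/g2.png',np.hstack([a,b]))
Q=cloud(c).reshape(-1,3); m=(np.hypot(Q[:,0]-.657,Q[:,1]-.163)<.012)&(Q[:,2]<.12); print(m.sum(),np.percentile(Q[m],[5,50,95],axis=0).round(4))
s=env.get_state(); print(s['finger_gap'],s['grip_force'])
E
```

```text
1998 [[0.6475 0.1541 0.04  ]
 [0.6554 0.1632 0.0423]
 [0.6679 0.1718 0.116 ]]
0.017130952678889828 0.0
```

View pics/g2.png

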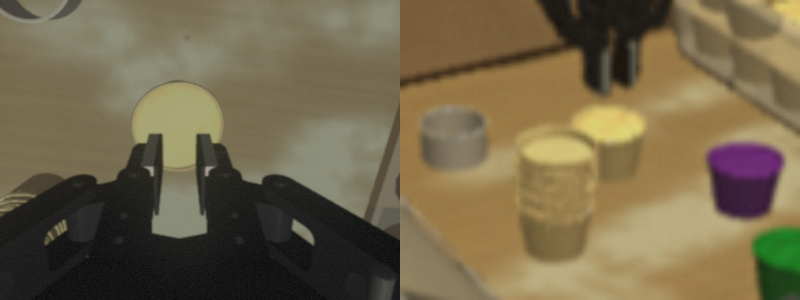

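The cup still stands on the worktop at crop (178,125), and the pads closed without holding it. I'll measure where the fingertips really are from the depth maps.

```bash
python3 - <<'E'
from h import *
st=env.get_state(); t=st['tcp_pos']; print(t)
for n in('side','wrist'):
    c=load(n); P=cloud(c); Q=P.reshape(-1,3); I=c['image'].reshape(-1,3).astype(int)
    m=(np.hypot(Q[:,0]-t[0],Q[:,1]-t[1])<.06)&(Q[:,2]>.01)&(Q[:,2]<.2)&(I.sum(1)<150)
    q=Q[m]; 
    for a in np.arange(.02,.14,.01):
        k=q[(q[:,2]>=a)&(q[:,2]<a+.01)]
        if len(k)>3: print(n,a.round(3),len(k),k.min(0).round(3),k.max(0).round(3))
c=load('wrist');P=cloud(c); M=c['cam_to_world']; print(M.round(3))
for u,v in [(252,258),(306,258),(252,290),(278,250),(278,245)]: print((u,v),P[v,u].round(4),c['z_map'][v,u])
E
```

```text
[0.65651328 0.16315119 0.03920449]
side 0.07 14 [0.636 0.153 0.074] [0.668 0.174 0.08 ]
side 0.08 30 [0.632 0.152 0.081] [0.668 0.174 0.09 ]
side 0.09 29 [0.633 0.151 0.09 ] [0.667 0.173 0.1  ]
side 0.1 25 [0.633 0.15  0.1  ] [0.668 0.173 0.109]
side 0.11 62 [0.617 0.146 0.11 ] [0.699 0.177 0.12 ]
side 0.12 92 [0.61  0.143 0.12 ] [0.701 0.179 0.13 ]
side 0.13 97 [0.605 0.141 0.13 ] [0.705 0.18  0.14 ]
wrist 0.07 35 [0.638 0.16  0.077] [0.678 0.176 0.08 ]
wrist 0.08 324 [0.636 0.154 0.08 ] [0.679 0.175 0.09 ]
wrist 0.09 430 [0.636 0.154 0.09 ] [0.679 0.176 0.1  ]
wrist 0.1 378 [0.636 0.154 0.1  ] [0.679 0.177 0.11 ]
wrist 0.11 1555 [0.616 0.154 0.11 ] [0.696 0.181 0.12 ]
wrist 0.12 6328 [0.61  0.146 0.12 ] [0.704 0.181 0.13 ]
wrist 0.13 5029 [0.605 0.147 0.13 ] [0.709 0.183 0.14 ]
[[ 0.992 -0.118 -0.036  0.65 ]
 [ 0.124  0.956  0.265  0.23 ]
 [ 0.003 -0.268  0.963  0.213]
 [ 0.     0.     0.     1.   ]]
(252, 258) [0.6444 0.1721 0.0797] 0.14415665
(306, 258) [0.67   0.1754 0.0801] 0.1437935
(252, 290) [0.6469 0.1708 0.1075] 0.11775558
(278, 250) [0.6582 0.1621 0.0403] 0.18521887
(278, 245) [0.6577 0.1656 0.0409] 0.18371664
```

```bash
cat >> h.py <<'E'
def tips(name='side'):
    st=env.get_state(); t=st['tcp_pos']; c=cam(name); Q=cloud(c).reshape(-1,3)
    yaw=2*np.arctan2(st['orientation'][2],st['orientation'][1]); 
    d=Q-t; m=(np.hypot(d[:,0],d[:,1])<.07)&(Q[:,2]>.046)&(Q[:,2]<.2); q=Q[m]
    print(name,t.round(4),'tip zs',np.sort(q[:,2])[:12:2].round(4))
    k=q[q[:,2]<np.sort(q[:,2])[5]+.02]; print('x,y range',k.min(0).round(3),k.max(0).round(3))
E
python3 - <<'E'
from h import *
tips('side'); tips('wrist')
E
```

```text
side [0.6565 0.1632 0.0392] tip zs [0.0681 0.0698 0.07   0.0704 0.0709 0.0721]
x,y range [0.633 0.148 0.068] [0.68  0.175 0.089]
wrist [0.6563 0.1631 0.0389] tip zs [0.068  0.0688 0.0692 0.0693 0.0694 0.0695]
x,y range [0.635 0.151 0.068] [0.679 0.176 0.089]
```

>>> jog_arm --gripper '[1, 1, 1, 1, 1, 1, 1, 1]' --pt "0 0 2" --pt "0 0 4" --pt "0 0 4" --pt "0 0 4" --pt "0 0 4" --pt "0 0 4" --pt "0 0 4" --pt "0 0 4" --twist '[0, 0, 0, 0, 0, 0, 0, 0]'

```text
clock: 6.45
tcp_pos: [0.6565, 0.1632, 0.0791]
orientation: [-0.0, 0.662, 0.75, -0.0]
wrist_force: [0.5, -1.0, 0.8]
finger_gap: 0.0851
grip_force: 0.0
```

```bash
python3 - <<'E'
from h import *
tips('side'); tips('wrist')
c=load('wrist');Q=cloud(c).reshape(-1,3)
m=(np.hypot(Q[:,0]-.657,Q[:,1]-.163)<.045)&(Q[:,2]>.036)&(Q[:,2]<.05)
q=Q[m]; print('cup',((q.min(0)+q.max(0))/2).round(4),np.ptp(q,axis=0).round(4))
E
```

```text
side [0.6565 0.1632 0.0791] tip zs [0.1221 0.1227 0.1228 0.1233 0.1236 0.1241]
x,y range [0.598 0.142 0.122] [0.713 0.183 0.143]
wrist [0.6565 0.1631 0.0792] tip zs [0.1219 0.1223 0.1225 0.1226 0.1227 0.1227]
x,y range [0.6   0.146 0.122] [0.713 0.18  0.143]
cup [0.657  0.1634 0.0405] [0.0566 0.0592 0.0072]
```

Both cameras agree that the fingertips sit 30 mm higher than the reported TCP (closed). From here I treat the real tip as reported z + 0.030, plus up to 13 mm when open. Retrying the grasp with that.

>>> jog_arm --gripper '[1, 1, 1, 1, 1, 1, 1, 1]' --pt "0 0 -3" --pt "0 0 -6" --pt "0 0 -8" --pt "0 0 -9.5" --pt "0 0 -10.5" --pt "0 0 -10.5" --pt "0 0 -10.5" --pt "0 0 -10.5" --twist '[0, 0, 0, 0, 0, 0, 0, 0]'

```text
clock: 7.55
tcp_pos: [0.6573, 0.1633, -0.0248]
orientation: [0.001, 0.662, 0.75, 0.001]
wrist_force: [0.3, 0.7, 0.7]
finger_gap: 0.0856
grip_force: 0.0
```

>>> jog_arm --gripper '[0.4, 0.4, 0.4, 0.4, 0.4, 0.4, 0.4, 0.4]' --pt "0 0 0" --pt "0 0 0" --pt "0 0 0" --pt "0 0 0" --pt "0 0 0" --pt "0 0 0" --pt "0 0 0" --pt "0 0 0" --twist '[0, 0, 0, 0, 0, 0, 0, 0]' --squeeze 30

```text
clock: 8.55
tcp_pos: [0.6569, 0.1632, -0.0251]
orientation: [0.0, 0.662, 0.75, 0.0]
wrist_force: [-0.6, -0.2, 4.9]
finger_gap: 0.0543
grip_force: 31.5
```

>>> jog_arm --gripper '[0.4, 0.4, 0.4, 0.4, 0.4, 0.4, 0.4, 0.4]' --pt "0 0 2" --pt "0 0 5" --pt "0 0 9" --pt "0 -1 12" --pt "0 -4 12" --pt "0 -8 12" --pt "0 -12 12" --pt "0 -16 12" --twist '[0, 0, 0, 0, 0, 0, 0, 0]'

```text
clock: 9.55
tcp_pos: [0.656, 0.0021, 0.0935]
orientation: [-0.0, 0.662, 0.75, -0.0]
wrist_force: [-0.8, -0.4, -0.2]
finger_gap: 0.0543
grip_force: 31.8
```

>>> jog_arm --gripper '[0.4, 0.4, 0.4, 0.4, 0.4, 0.4, 0.4, 0.4]' --pt "0.4 -4 0" --pt "0.9 -8 0" --pt "0.9 -12 0" --pt "0.9 -16 0" --pt "0.9 -18.5 0" --pt "0.9 -19.9 0" --pt "0.9 -19.9 0" --pt "0.9 -19.9 0" --twist '[0, 0, 0, 0, 0, 0, 0, 0]'

```text
clock: 10.55
tcp_pos: [0.6656, -0.1945, 0.0942]
orientation: [-0.0, 0.661, 0.75, 0.0]
wrist_force: [-0.4, 0.1, -0.7]
finger_gap: 0.0542
grip_force: 31.8
```

```bash
python3 - <<'E'
from h import *
s=env.get_state(); t=s['tcp_pos']; print(t,s['finger_gap'],s['grip_force'],s['clock'])
a=cam('side'); b=cam('wrist')
cv2.imwrite('pics/p1.png',np.hstack([cv2.resize(a['image'][150:330,290:470,::-1],(380,380)),cv2.resize(b['image'][:,:,::-1],(420,315))[0:315] if 0 else cv2.resize(b['image'][:,:,::-1],(420,380))]))
for n,c in(('side',a),('wrist',b)):
    Q=cloud(c).reshape(-1,3); I=c['image'].reshape(-1,3).astype(int)
    m=(np.hypot(Q[:,0]-t[0],Q[:,1]-t[1])<.05)&(Q[:,2]>.085)&(Q[:,2]<.18)&(I[:,0]-I[:,2]>35); q=Q[m]
    print(n,m.sum(),q.min(0).round(4) if m.any() else '',q.max(0).round(4) if m.any() else '')
E
```

```text
[ 0.66558701 -0.19447483  0.09421346] 0.05419737936749992 31.838827975607273 10.55
side 429 [ 0.6217 -0.2248  0.1177] [ 0.7126 -0.1653  0.1785]
wrist 13008 [ 0.6393 -0.2187  0.1561] [ 0.7151 -0.1648  0.1796]
```

View pics/p1.png

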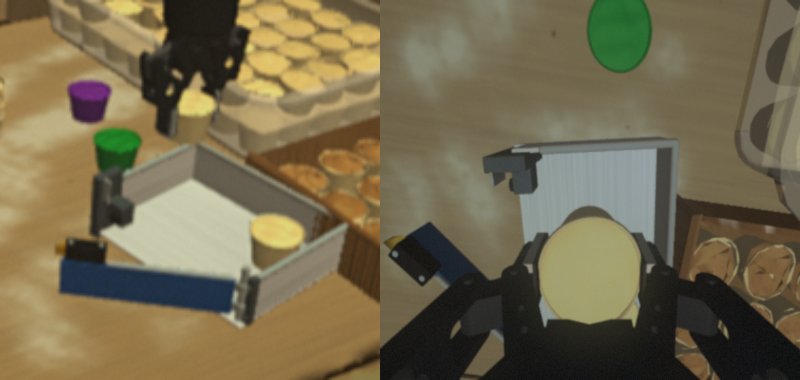

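The cup is held upright above the empty left half: side crop (195,115), with the loaded cup at (277,240) and the gate open at lower left. Lowering now.

>>> jog_arm --gripper '[0.4, 0.4, 0.4, 0.4, 0.4, 0.4, 0.4, 0.4]' --pt "0 0 -2" --pt "0 0 -4.5" --pt "0 0 -7" --pt "0 0 -9" --pt "0 0 -10.2" --pt "0 0 -10.8" --pt "0 0 -10.9" --pt "0 0 -10.9" --twist '[0, 0, 0, 0, 0, 0, 0, 0]'

```text
clock: 11.65
tcp_pos: [0.6661, -0.196, -0.0139]
orientation: [0.001, 0.662, 0.75, 0.0]
wrist_force: [-0.1, -0.6, -1.0]
finger_gap: 0.0539
grip_force: 31.8
```

>>> jog_arm --gripper '[0.4, 0.4, 0.4, 0.4, 0.4, 0.4, 0.4, 0.4]' --pt "0 0 -0.1" --pt "0 0 -0.2" --pt "0 0 -0.2" --pt "0 0 -0.2" --pt "0 0 -0.2" --pt "0 0 -0.2" --pt "0 0 -0.2" --pt "0 0 -0.2" --twist '[0, 0, 0, 0, 0, 0, 0, 0]'

```text
clock: 12.65
tcp_pos: [0.6655, -0.1958, -0.0167]
orientation: [0.0, 0.662, 0.75, 0.0]
wrist_force: [1.0, -0.1, -0.2]
finger_gap: 0.0543
grip_force: 31.8
```

>>> jog_arm --gripper '[0.4, 0.4, 0.4, 0.4, 0.75, 0.75, 0.75, 0.75]' --pt "0 0 -0.1" --pt "0 0 -0.1" --pt "0 0 -0.1" --pt "0 0 -0.1" --pt "0 0 -0.1" --pt "0 0 -0.1" --pt "0 0 -0.1" --pt "0 0 -0.1" --twist '[0, 0, 0, 0, 0, 0, 0, 0]'

```text
clock: 13.65
tcp_pos: [0.6655, -0.1958, -0.018]
orientation: [-0.0, 0.662, 0.75, -0.0]
wrist_force: [-0.5, 0.3, 0.8]
finger_gap: 0.0639
grip_force: 0.0
```

>>> jog_arm --gripper '[0.85, 0.85, 0.85, 0.85, 0.85, 0.85, 0.85, 0.85]' --pt "0 0 0" --pt "0 0 0" --pt "0 0 1" --pt "0 0 3" --pt "0 0 6" --pt "0 0 9" --pt "0 0 12" --pt "0 0 13" --twist '[0, 0, 0, 0, 0, 0, 0, 0]'

```text
clock: 14.65
tcp_pos: [0.667, -0.1965, 0.1155]
orientation: [0.002, 0.662, 0.75, 0.001]
wrist_force: [-0.0, -0.3, -0.0]
finger_gap: 0.0723
grip_force: 0.0
```

```bash
python3 - <<'E'
from h import *
b=cam('wrist'); a=cam('side')
cv2.imwrite('pics/r1.png',np.hstack([cv2.resize(a['image'][180:310,300:465,::-1],(400,315)),cv2.resize(b['image'][:,:,::-1],(400,315))]))
Q=cloud(b).reshape(-1,3);I=b['image'].reshape(-1,3).astype(int)
m=(np.hypot(Q[:,0]-.666,Q[:,1]+.196)<.05)&(Q[:,2]>.042)&(Q[:,2]<.06)&(I[:,0]-I[:,2]>35); q=Q[m]
print('cup',m.sum(),((q.min(0)+q.max(0))/2).round(4),np.ptp(q,axis=0).round(4),q.mean(0).round(4), np.linalg.lstsq(np.c_[q[:,:2],np.ones(len(q))],q[:,2],rcond=None)[0])
print(env.get_state()['tcp_pos'],env.get_state()['joint_pos'].round(2))
E
```

```text
cup 3476 [ 0.6667 -0.1954  0.0486] [0.0549 0.0574 0.0071] [ 0.6669 -0.1945  0.0487] [ 0.0079752  -0.00829789  0.04177657]
[ 0.66641115 -0.1961875   0.11383977] [-0.4   0.58  0.24  1.23  0.    1.05]
```

View pics/r1.png

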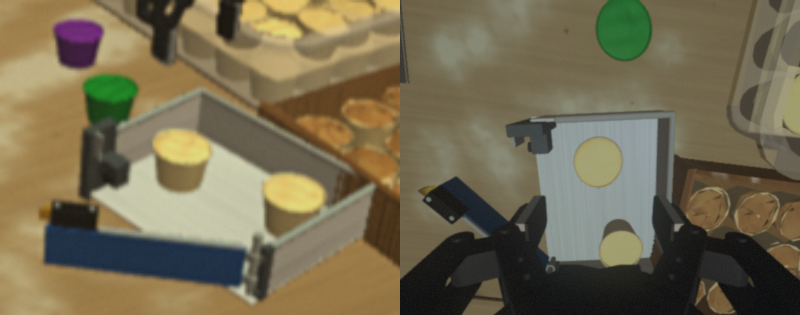

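The cup stands upright at side crop (182,160), beside the loaded cup at (294,200). Its top is level at z≈0.0495, so its foot is on the 8 mm floor. Next I'll fit the gate line from the blue pixels.

```bash
cat >> h.py <<'E'
def gate(names=('side',),v=True):
    # top edge band / outer face of the blue panel -> line fit in xy
    out=[]
    for n in names:
        c=cam(n); Q=cloud(c).reshape(-1,3); I=c['image'].reshape(-1,3).astype(int)
        m=(I[:,2]-I[:,0]>20)&(Q[:,0]>.4)&(Q[:,0]<.68)&(Q[:,1]<-.1)&(Q[:,1]>-.42)&(Q[:,2]>.01)&(Q[:,2]<.06)&(c['z_map'].ravel()>0)
        q=Q[m].astype(np.float32)
        vx,vy,x0,y0=cv2.fitLine(q[:,:2].copy(),cv2.DIST_HUBER,0,.002,.01).ravel()
        s=(q[:,0]-x0)*vx+(q[:,1]-y0)*vy; r=(q[:,0]-x0)*-vy+(q[:,1]-y0)*vx
        a,b=np.percentile(s,[1,99]); print(n,m.sum(),'yaw',np.degrees(np.arctan2(vy,vx)).round(1)%180,'ends',(x0+a*vx).round(4),(y0+a*vy).round(4),(x0+b*vx).round(4),(y0+b*vy).round(4),'len',(b-a).round(4),'resid',np.percentile(r,[5,50,95]).round(4),'z',np.percentile(q[:,2],[2,98]).round(3))
E
python3 - <<'E'
from h import *
gate(('side','wrist','top'))
E
```

```text
side 1187 yaw 140.9 ends 0.479 -0.251 0.6062 -0.3543 len 0.1639 resid [-0.0025 -0.      0.0024] z [0.018 0.055]
wrist 125 yaw 141.1 ends 0.4997 -0.2602 0.6108 -0.3497 len 0.1427 resid [-0.0013  0.0001  0.001 ] z [0.022 0.056]
top 6 yaw 144.5 ends 0.4798 -0.2428 0.634 -0.3528 len 0.1894 resid [-0.0125 -0.0037  0.0182] z [0.011 0.057]
```

>>> jog_arm --gripper '[0, 0, 0, 0, 0, 0, 0, 0]' --pt "-3 -1 0" --pt "-6 -3 0" --pt "-9 -5 0" --pt "-12 -7 0" --pt "-15 -9 0" --pt "-17.5 -11.5 0" --pt "-17.5 -11.5 0" --pt "-17.5 -11.5 0" --twist '[-8, -16, -24, -32, -40, -46.5, -46.5, -46.5]'

```text
clock: 15.9
tcp_pos: [0.4903, -0.3104, 0.1114]
orientation: [-0.001, 0.904, 0.428, -0.0]
wrist_force: [-0.7, 0.2, 0.9]
finger_gap: 0.0002
grip_force: 0.0
```

>>> jog_arm --gripper '[0, 0, 0, 0, 0, 0, 0, 0]' --pt "0 0 -3" --pt "0 0 -6" --pt "0 0 -8.5" --pt "0 0 -10.5" --pt "0.5 0.6 -10.5" --pt "1 1.2 -10.5" --pt "1 1.2 -10.5" --pt "1 1.2 -10.5" --twist '[0, 0, 0, 0, 0, 0, 0, 0]'

```text
clock: 16.9
tcp_pos: [0.5013, -0.299, 0.0081]
orientation: [0.001, 0.904, 0.428, 0.0]
wrist_force: [0.3, 0.4, 0.8]
finger_gap: 0.0001
grip_force: 0.0
```

```bash
cat >> h.py <<'E'
H=np.array([.619,-.361])
def arc(phis,D=.0145,R=.13):
    s=env.get_state(); t=s['tcp_pos']; q=s['orientation']; print('tcp',t.round(4),'F',s['wrist_force'].round(2),'clk',s['clock'])
    yaw=np.degrees(2*np.arctan2(q[2],q[1]))-90  # tool y axis
    yaw=(yaw+0)%180
    for p in phis:
        a=np.radians(p); u=np.array([np.cos(a),np.sin(a)]); n=np.array([-u[1],u[0]])
        d=(H+R*u+D*n-t[:2])*100; print(p,d.round(2),'tw',round((p-yaw+90)%180-90,1))
    d=t[:2]-H; print('tool y yaw',yaw.round(1),'radius',np.hypot(*d).round(4))
E
python3 - <<'E'
from h import *
arc([141,137,133,129,125,121,117,113,109,107,105,103,101,99,97])
c=cam('side'); cv2.imwrite('pics/gt.png',cv2.resize(c['image'][200:320,290:450,::-1],(800,600)))
E
```

```text
tcp [ 0.5013 -0.299   0.0081] F [0.27 0.4  0.79] clk 16.9
141 [0.76 0.86] tw 0.4
137 [1.28 1.61] tw -3.6
133 [1.85 2.32] tw -7.6
129 [2.47 2.99] tw -11.6
125 [3.13 3.62] tw -15.6
121 [3.83 4.2 ] tw -19.6
117 [4.58 4.73] tw -23.6
113 [5.36 5.2 ] tw -27.6
109 [6.17 5.62] tw -31.6
107 [6.59 5.81] tw -33.6
105 [7.01 5.99] tw -35.6
103 [7.44 6.14] tw -37.6
101 [7.87 6.29] tw -39.6
99 [8.31 6.42] tw -41.6
97 [8.75 6.53] tw -43.6
tool y yaw 140.6 radius 0.133
```

View pics/gt.png

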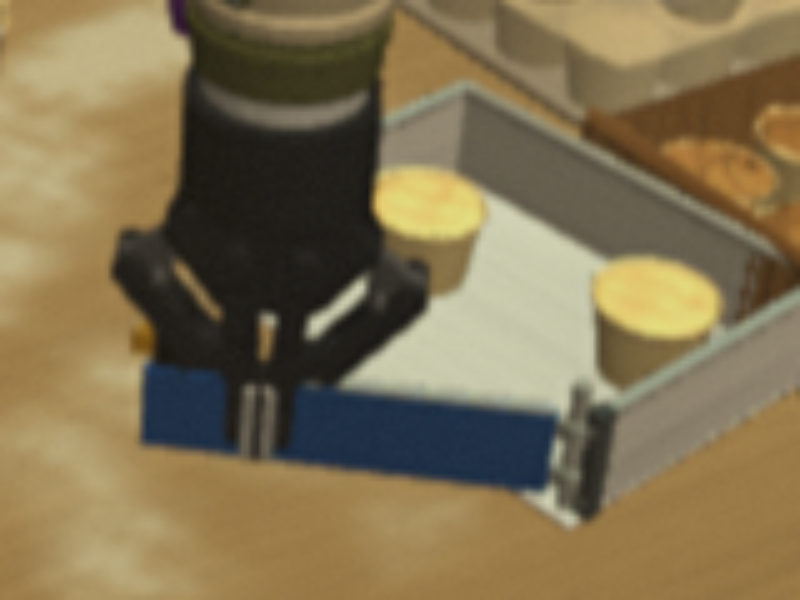

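The closed fingertips stand in front of the blue panel at (262,440), with both cups upright behind it. Now I'll sweep the gate along its arc.

>>> jog_arm --gripper '[0, 0, 0, 0, 0, 0, 0, 0]' --pt "0.4 0.45 0" --pt "0.76 0.86 0" --pt "1.28 1.61 0" --pt "1.85 2.32 0" --pt "2.47 2.99 0" --pt "3.13 3.62 0" --pt "3.83 4.2 0" --pt "4.2 4.47 0" --twist '[0, 0, -3.6, -7.6, -11.6, -15.6, -19.6, -21.6]'

```text
clock: 17.95
tcp_pos: [0.543, -0.2536, 0.0072]
orientation: [-0.0, 0.968, 0.25, 0.0]
wrist_force: [0.7, -0.1, 0.1]
finger_gap: -0.0001
grip_force: 0.1
```

```bash
python3 - <<'E'
from h import *
arc([117,115,113,111,109,107.5,106,105])
gate()
E
```

```text
tcp [ 0.543  -0.2536  0.0072] F [ 0.72 -0.05  0.11] clk 17.95
117 [0.41 0.18] tw -2.0
115 [0.79 0.43] tw -4.0
113 [1.19 0.66] tw -6.0
111 [1.59 0.87] tw -8.0
109 [2.   1.08] tw -10.0
107.5 [2.31 1.22] tw -11.5
106 [2.62 1.35] tw -13.0
105 [2.83 1.44] tw -14.0
tool y yaw 119.0 radius 0.1316
side 853 yaw 118.7 ends 0.531 -0.2087 0.6093 -0.3517 len 0.163 resid [-0.0023 -0.0001  0.0024] z [0.018 0.055]
```

>>> jog_arm --gripper '[0, 0, 0, 0, 0, 0, 0, 0]' --pt "0.41 0.18 0" --pt "0.79 0.43 0" --pt "1.19 0.66 0" --pt "1.59 0.87 0" --pt "2.0 1.08 0" --pt "2.31 1.22 0" --pt "2.62 1.35 0" --pt "2.83 1.44 0" --twist '[-2, -4, -6, -8, -10, -11.5, -13, -14]'

```text
clock: 19.0
tcp_pos: [0.571, -0.2397, 0.0072]
orientation: [0.0, 0.991, 0.13, -0.0]
wrist_force: [-0.3, -0.8, 0.1]
finger_gap: 0.0002
grip_force: 0.1
```

```bash
python3 - <<'E'
from h import *
arc([104.5,104,103.5,103,102.5,102,101.5,101,100,99,98,97,96,95,94,93])
gate()
E
```

```text
tcp [ 0.571  -0.2397  0.0072] F [-0.35 -0.81  0.15] clk 19.0
104.5 [0.14 0.09] tw -0.5
104 [0.25 0.13] tw -1.0
103.5 [0.36 0.17] tw -1.5
103 [0.47 0.21] tw -2.0
102.5 [0.57 0.24] tw -2.5
102 [0.68 0.28] tw -3.0
101.5 [0.79 0.32] tw -3.5
101 [0.9  0.35] tw -4.0
100 [1.12 0.42] tw -5.0
99 [1.34 0.48] tw -6.0
98 [1.56 0.54] tw -7.0
97 [1.78 0.59] tw -8.0
96 [2.   0.64] tw -9.0
95 [2.23 0.69] tw -10.0
94 [2.45 0.73] tw -11.0
93 [2.67 0.77] tw -12.0
tool y yaw 105.0 radius 0.1305
side 681 yaw 104.7 ends 0.57 -0.1924 0.6116 -0.3512 len 0.1641 resid [-0.0021  0.      0.0022] z [0.019 0.054]
```

>>> jog_arm --gripper '[0, 0, 0, 0, 0, 0, 0, 0]' --pt "0.12 0.08 0" --pt "0.22 0.12 0" --pt "0.32 0.15 0" --pt "0.42 0.19 0" --pt "0.5 0.22 0" --pt "0.59 0.25 0" --pt "0.68 0.28 0" --pt "0.68 0.28 0" --twist '[-0.4, -0.8, -1.2, -1.7, -2.1, -2.5, -3, -3]'

```text
clock: 20.05
tcp_pos: [0.5749, -0.2376, 0.0072]
orientation: [0.0, 0.995, 0.104, -0.002]
wrist_force: [-8.9, -3.1, 4.6]
finger_gap: 0.0002
grip_force: 4.5
```

>>> jog_arm --gripper '[0, 0, 0, 0, 0, 0, 0, 0]' --pt "0 0 0" --pt "0.02 0 0" --pt "0.03 0.01 0" --pt "0.04 0.01 0" --pt "0.05 0.02 0" --pt "0.05 0.02 0" --pt "0.05 0.02 0" --pt "0.05 0.02 0" --twist '[0, 0, 0, 0, 0, 0, 0, 0]'

```text
clock: 21.05
tcp_pos: [0.575, -0.2376, 0.0072]
orientation: [0.0, 0.995, 0.104, -0.003]
wrist_force: [-9.1, -3.1, 5.2]
finger_gap: 0.0001
grip_force: 5.0
```

```bash
python3 - <<'E'
from h import *
s=env.get_state(); print(s['tcp_pos'].round(4),s['wrist_force'].round(1),s['ft_torque'].round(2),s['orientation'].round(4))
gate(); c=load('side'); cv2.imwrite('pics/lt.png',cv2.resize(c['image'][190:310,300:460,::-1],(800,600),interpolation=cv2.INTER_CUBIC))
E
```

```text
[ 0.575  -0.2376  0.0072] [-9.1 -3.1  5.2] [-0.61  1.82  0.  ] [ 4.000e-04  9.946e-01  1.037e-01 -2.700e-03]
side 667 yaw 102.7 ends 0.5759 -0.1906 0.6119 -0.3508 len 0.1642 resid [-0.0021 -0.0001  0.0023] z [0.019 0.054]
```

View pics/lt.png

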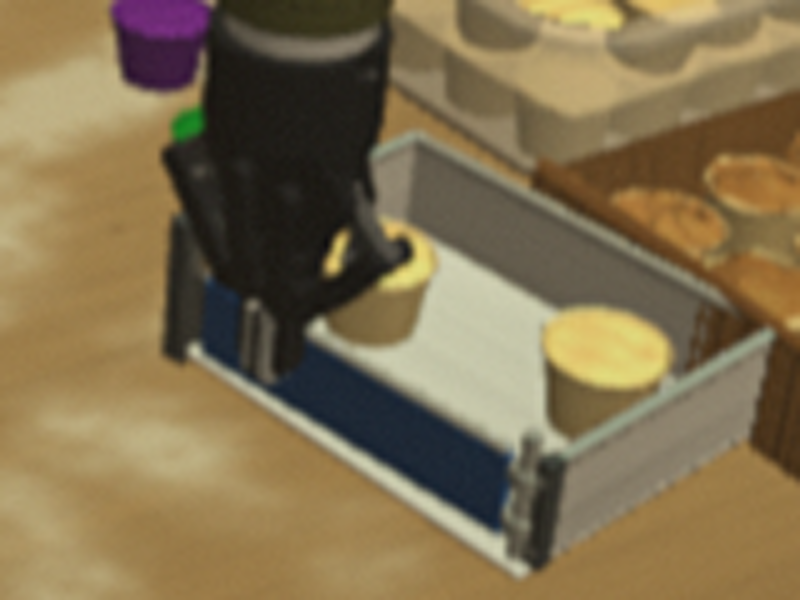

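The gate is almost square in the frame, reaching the post at (190,300). Both cups are upright at (380,240) and (608,340). The torque shows the force line passing through the fingertips, so it is the bolt on the strike that resists. I'll keep pressing in small increments and ease the vertical friction.

>>> jog_arm --gripper '[0, 0, 0, 0, 0, 0, 0, 0]' --pt "0.01 0 0.02" --pt "0.03 0.01 0.04" --pt "0.04 0.01 0.06" --pt "0.05 0.01 0.08" --pt "0.06 0.01 0.1" --pt "0.08 0.02 0.1" --pt "0.1 0.02 0.1" --pt "0.1 0.02 0.1" --twist '[0, 0, 0, 0, 0, 0, 0, 0]'

```text
clock: 22.1
tcp_pos: [0.5753, -0.2375, 0.0072]
orientation: [0.0, 0.995, 0.103, -0.004]
wrist_force: [-9.5, -4.6, 0.6]
finger_gap: 0.0001
grip_force: 5.2
```

>>> jog_arm --gripper '[0, 0, 0, 0, 0, 0, 0, 0]' --pt "0.02 0 0" --pt "0.03 -0.01 0" --pt "0.05 -0.01 0" --pt "0.06 -0.02 0" --pt "0.08 -0.02 0" --pt "0.09 -0.02 0" --pt "0.1 -0.02 0" --pt "0.1 -0.02 0" --twist '[0, 0, 0, 0, 0, 0, 0, 0]'

```text
clock: 23.1
tcp_pos: [0.5771, -0.2371, 0.0073]
orientation: [-0.0, 0.995, 0.104, -0.003]
wrist_force: [-6.4, -2.4, -0.7]
finger_gap: 0.0001
grip_force: 3.0
```

The force fell from 10.6 to 6.8 N, about what the bumper alone would give, so it has likely snapped. I'll measure the gate, back off, and measure again.

```bash
python3 - <<'E'
from h import *
for i in range(3): gate()
print(env.get_state()['wrist_force'].round(1))
E
```

```text
side 649 yaw 101.6 ends 0.5789 -0.19 0.6119 -0.3511 len 0.1644 resid [-0.0022  0.      0.0021] z [0.019 0.054]
side 644 yaw 101.4 ends 0.5795 -0.1903 0.6119 -0.3513 len 0.1642 resid [-0.0021 -0.      0.0021] z [0.019 0.054]
side 646 yaw 101.2 ends 0.5798 -0.1895 0.6119 -0.351 len 0.1647 resid [-0.0022 -0.      0.0021] z [0.019 0.054]
[-4.9 -1.9 -1.5]
```

>>> jog_arm --gripper '[0, 0, 0, 0, 0, 0, 0, 0]' --pt "-0.1 -0.02 0" --pt "-0.2 -0.04 0" --pt "-0.35 -0.08 0" --pt "-0.6 -0.13 0" --pt "-1 -0.2 0" --pt "-1.5 -0.3 0" --pt "-2 -0.4 0" --pt "-2 -0.4 0" --twist '[0, 0, 0, 0, 0, 0, 0, 0]'

```text
clock: 24.25
tcp_pos: [0.5596, -0.2408, 0.0083]
orientation: [-0.0, 0.995, 0.104, -0.0]
wrist_force: [-0.1, 0.3, 0.4]
finger_gap: 0.0001
grip_force: 0.0
```

```bash
python3 - <<'E'
from h import *
for i in range(3): gate()
s=env.get_state(); print(s['tcp_pos'],s['wrist_force'].round(1))
E
```

```text
side 617 yaw 101.4 ends 0.5883 -0.2326 0.6121 -0.3511 len 0.1209 resid [-0.002  -0.      0.0021] z [0.02  0.054]
side 610 yaw 101.2 ends 0.5884 -0.2326 0.6119 -0.351 len 0.1207 resid [-0.002  -0.0001  0.0022] z [0.019 0.054]
side 613 yaw 101.3 ends 0.5884 -0.2331 0.612 -0.3516 len 0.1208 resid [-0.002  -0.0001  0.0023] z [0.02  0.053]
[ 0.56024372 -0.24081862  0.00830756] [-0.8  0.7  0.2]
```

```bash
python3 - <<'E'
from h import *
def line(q):
    vx,vy,x,y=cv2.fitLine(q[:,:2].astype(np.float32).copy(),cv2.DIST_HUBER,0,.001,.01).ravel()
    r=(q[:,0]-x)*-vy+(q[:,1]-y)*vx; return round(float(np.degrees(np.arctan2(vy,vx))%180),2),len(q),np.percentile(r,[10,90]).round(4),(round(float(x),4),round(float(y),4))
Qs={n:cloud(cam(n)).reshape(-1,3) for n in('side','top')}
ex,ey=np.array([.992,.124]),np.array([-.124,.992]); o=np.array([.667,-.2476])
for n,Q in Qs.items():
    l=np.c_[(Q[:,:2]-o)@ex,(Q[:,:2]-o)@ey]
    z=(Q[:,2]>.025)&(Q[:,2]<.066)
    print(n,'back',line(Q[z&(l[:,0]>.068)&(l[:,0]<.09)&(abs(l[:,1])<.09)]))
    print(n,'right',line(Q[z&(l[:,1]<-.098)&(l[:,1]>-.12)&(l[:,0]>-.04)&(l[:,0]<.06)]))
    print(n,'left',line(Q[z&(l[:,1]>.095)&(l[:,1]<.12)&(l[:,0]>-.03)&(l[:,0]<.06)]))
E
```

```text
side back (99.45, 824, array([-0.0022,  0.0019]), (0.7527, -0.2425))
side right (9.6, 398, array([-0.0014,  0.0015]), (0.6889, -0.3555))
side left (7.64, 90, array([-0.0019,  0.0017]), (0.7002, -0.141))
top back (99.25, 214, array([-0.0016,  0.0022]), (0.7497, -0.2197))Traceback (most recent call last):
  File "<stdin>", line 11, in <module>
  File "<stdin>", line 3, in line
cv2.error: OpenCV(4.12.0) /io/opencv/modules/imgproc/src/linefit.cpp:50: error: (-215:Assertion failed) count > 0 in function 'fitLine2D_wods'
```

>>> jog_arm --gripper '[0, 0, 0, 0, 0, 0, 0, 0]' --pt "0.5 0.1 0" --pt "1 0.2 0" --pt "1.4 0.28 0" --pt "1.6 0.32 0" --pt "1.7 0.34 0" --pt "1.8 0.36 0" --pt "1.8 0.36 0" --pt "1.8 0.36 0" --twist '[0, 0, 0, 0, 0, 0, 0, 0]'

```text
clock: 25.5
tcp_pos: [0.5779, -0.2371, 0.0082]
orientation: [-0.0, 0.995, 0.104, -0.0]
wrist_force: [-0.1, -1.2, -0.9]
finger_gap: -0.0
grip_force: 0.3
```

>>> jog_arm --gripper '[0, 0, 0, 0, 0, 0, 0, 0]' --pt "0.05 0.01 0" --pt "0.1 0.02 0" --pt "0.15 0.03 0" --pt "0.2 0.04 0" --pt "0.25 0.05 0" --pt "0.3 0.06 0" --pt "0.3 0.06 0" --pt "0.3 0.06 0" --twist '[0, 0, 0, 0, 0, 0, 0, 0]'

```text
clock: 26.5
tcp_pos: [0.579, -0.2369, 0.0081]
orientation: [0.0, 0.995, 0.104, -0.002]
wrist_force: [-8.8, -2.6, 3.3]
finger_gap: -0.0004
grip_force: 3.9
```

```bash
python3 - <<'E'
from h import *
gate();gate()
s=env.get_state(); print(s['tcp_pos'],s['wrist_force'].round(1))
E
```

```text
side 639 yaw 100.7 ends 0.5813 -0.1895 0.6119 -0.3509 len 0.1643 resid [-0.002   0.      0.0019] z [0.02  0.054]
side 643 yaw 100.8 ends 0.5813 -0.1895 0.6121 -0.3507 len 0.1641 resid [-0.0019  0.      0.002 ] z [0.019 0.054]
[ 0.57895287 -0.23686398  0.00813259] [-8.2 -0.8  4.1]
```

>>> jog_arm --gripper '[0, 0, 0, 0, 0, 0, 0, 0]' --pt "0.02 0 0" --pt "0.04 0.01 0.02" --pt "0.06 0.01 0.04" --pt "0.08 0.01 0.05" --pt "0.1 0.02 0.05" --pt "0.12 0.02 0.05" --pt "0.12 0.02 0.05" --pt "0.12 0.02 0.05" --twist '[0, 0, 0, 0, 0, 0, 0, 0]'

```text
clock: 27.6
tcp_pos: [0.579, -0.2368, 0.0082]
orientation: [0.0, 0.995, 0.104, -0.003]
wrist_force: [-9.6, -2.5, 2.9]
finger_gap: -0.0003
grip_force: 5.0
```

```bash
python3 - <<'E'
from h import *
gate();gate()
s=env.get_state(); print(s['tcp_pos'],s['wrist_force'].round(1))
E
```

```text
side 633 yaw 100.8 ends 0.5815 -0.1892 0.6123 -0.3513 len 0.165 resid [-0.002  0.     0.002] z [0.02  0.054]
side 638 yaw 100.7 ends 0.5813 -0.1888 0.612 -0.351 len 0.1651 resid [-0.0022  0.0001  0.0022] z [0.02  0.054]
[ 0.5790544  -0.23681534  0.00819217] [-9.4 -1.6  3. ]
```

>>> jog_arm --gripper '[0, 0, 0, 0, 0, 0, 0, 0]' --pt "0.02 0 0" --pt "0.04 0.01 0.02" --pt "0.06 0.01 0.04" --pt "0.08 0.01 0.05" --pt "0.1 0.02 0.05" --pt "0.12 0.02 0.05" --pt "0.12 0.02 0.05" --pt "0.12 0.02 0.05" --twist '[0, 0, 0, 0, 0, 0, 0, 0]'

```text
clock: 28.7
tcp_pos: [0.579, -0.2368, 0.0082]
orientation: [0.0, 0.995, 0.104, -0.004]
wrist_force: [-11.8, -4.3, 2.3]
finger_gap: -0.0002
grip_force: 6.3
```

```bash
python3 - <<'E'
from h import *
gate()
s=env.get_state(); print(s['tcp_pos'],s['wrist_force'].round(1))
E
```

```text
side 644 yaw 100.6 ends 0.5816 -0.1888 0.612 -0.3515 len 0.1655 resid [-0.002 -0.     0.002] z [0.019 0.054]
[ 0.5789623  -0.23675175  0.00820484] [-12.   -3.4   3. ]
```

At 12.5 N the gate doesn't move at all. It's on the hard stop past the snap, so the latch has caught. Backing off and lifting clear.

>>> jog_arm --gripper '[0, 0, 0, 0, 0, 0, 0, 0]' --pt "-0.2 -0.04 0" --pt "-0.4 -0.08 0" --pt "-0.7 -0.14 0" --pt "-1.2 -0.24 0" --pt "-2 -0.4 0" --pt "-3.5 -0.7 0" --pt "-5 -1 0" --pt "-6 -1.2 1" --twist '[0, 0, 0, 0, 0, 0, 0, 0]'

```text
clock: 29.75
tcp_pos: [0.5214, -0.2478, 0.0189]
orientation: [-0.001, 0.995, 0.104, -0.001]
wrist_force: [-0.1, -0.3, -0.9]
finger_gap: -0.0001
grip_force: 0.0
```

>>> jog_arm --gripper '[0, 0, 0, 0, 0, 0, 0, 0]' --pt "0 0 3" --pt "0 0 7" --pt "0 0 11" --pt "0 0 15" --pt "0 0 17" --pt "0 0 17" --pt "0 0 17" --pt "0 0 17" --twist '[0, 0, 0, 0, 0, 0, 0, 0]'

```text
clock: 30.75
tcp_pos: [0.5227, -0.2477, 0.1878]
orientation: [-0.001, 0.995, 0.105, -0.001]
wrist_force: [1.0, 0.2, -0.1]
finger_gap: -0.0
grip_force: 0.0
```

```bash
python3 - <<'E'
from h import *
gate(); gate()
Q=cloud(load('side')).reshape(-1,3); I=load('side')['image'].reshape(-1,3).astype(int)
for n,c in (('cup',(.667,-.195)),('loaded',(.706,-.302))):
    m=(np.hypot(Q[:,0]-c[0],Q[:,1]-c[1])<.05)&(Q[:,2]>.042)&(Q[:,2]<.06)&(I[:,0]-I[:,2]>60); q=Q[m]
    print(n,m.sum(),((q.min(0)+q.max(0))/2).round(4),np.median(q[:,2]).round(4))
s=env.get_state(); print(s['tcp_pos'],s['clock'],s['wrist_force'].round(1))
E
```

```text
side 773 yaw 101.3 ends 0.5799 -0.1908 0.612 -0.3506 len 0.163 resid [-0.0021  0.      0.0021] z [0.02  0.054]
side 771 yaw 101.3 ends 0.58 -0.191 0.612 -0.3508 len 0.163 resid [-0.0021  0.      0.002 ] z [0.019 0.054]
cup 286 [ 0.6646 -0.1947  0.0465] 0.0474
loaded 330 [ 0.7094 -0.3039  0.0462] 0.0464
[ 0.52294042 -0.24778116  0.18806027] 30.85 [-0.1  0.2  0.1]
```

The gate sprang back to the same latched rest (101.3°) and holds there. Both cups stand and the arm is clear, so I'm handing in.

```bash
python3 -c "
from workcell import env
print(env.hand_in())"
```

```text
the job is handed in; nothing more can be done
None
```

I handed the job in at about 31 s with the cup standing in the carrier beside the loaded one, the gate shut and by all measurements latched (it did not move at 12.5 N and stayed shut when released), and the arm clear; no verdict was returned.

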